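# Square an optical rail into the corner of fence and end stop

### The arm

A 6-joint arm with a two-finger parallel gripper is mounted at the origin on the work surface. World frame = base frame: x ahead of the robot, y to its left, z up, the work surface at z = 0. Lengths are in m, angles in rad, forces in N, time in s.
With the tool pointing down it reaches from about 0.3 to 0.875 m from the base axis. Payload 6.4 kg.
Tool frame: the origin (TCP) lies midway between the tips of the shut fingers; the grasp point (between the pads) lies 19 mm behind it (ctrl.pinch_z is the distance from the TCP to the grasp point, in m); z points along the fingers, y is the line along which they close (so a half turn about z gives the same grasp; the last joint's range is limited). The gripper opens to 85 mm and grips with 20 to 120 N. Pads are 22 mm wide; open, the fingers measure 114 mm over their backs; the gripper's body (76 mm by 85 mm) begins 54 mm behind the grasp point. The pads swing forward as they close: fully open they stand 13 mm farther back than shut.
Start: joints at [0.99, 0.181, 1.607, -0, 1.354, -0.206], TCP at [0.21, 0.535, 0.231] pointing down, gripper open.
Joint ranges: [-2.99, 2.99], [-0.89, 2.07], [0.3, 2.58], [-1.14, 4.28], [0, 2.63], [-3.12, 3.12]. Speed limits (rad/s): [2.57, 2.57, 3.01, 3.14, 3.14, 3.14].

### API

Orientations are given as a unit quaternion [w, x, y, z].
In Python, from bench import ctrl gives the robot as it stands.
- The arm moves only by the tool apply_moves, never from a script. Its argument "moves" is a list of rows, each an object with "jaw": the opening, from 0 (shut) to 1 (fully open); "offset": the shift along the tool's x, y, z in mm, a list of three; "rot": the turn, a rotation vector about the tool's x, y, z in degrees, a list of three. In form: [{"jaw": jaw, "offset": [dx, dy, dz], "rot": [ax, ay, az]}, ...]. A call has exactly 5 rows; each row shifts and turns the commanded pose from where the row before left it, along the tool's axes as they then stand; what a row does not reach is not made up. A row lasts 1/8 s, in which the tool goes at most 62.5 mm and 10.7 degrees, less where a joint would pass 70% of its speed; a pose out of reach is approached as far as the arm can. A call is refused whole if a number of a shift passes 62.5 or a number of a turn 10.7, either way. A call with a gripper value outside its range is refused whole. The fingers move at their own pace and stop on an object; the grip force is fixed at half the most. Time passes only in rows, so rows that do not move let the fingers close, or fill a call up. It gives the time, the measured TCP pose, the force, the opening and the grip force at its end, in the units of the state.
- ctrl.get_obs(): the state, without advancing time (a new reading comes with each control period).
- ctrl.camera(name): name is "side" or "top" or "wrist"; returns (picture, depth): 384x512x3 uint8, red, green, blue; 384x512 float32, m along the optical axis (not along the pixel's ray), 0 where there is no reading.
- ctrl.camera_params(name): a dict with "K" (3x3 intrinsics, pixels), "cam_to_world" (4x4, takes a point from camera to world coordinates); the wrist camera has in their place "mount" (4x4, takes a point from camera to tool coordinates, whose origin is the TCP and whose axes are the flange's). Camera axes: x right, y down, z forward; pixel columns grow to the right and rows downward; lengths in m; the calibration is good to about 2 mm. A picture is of the moment at which its call begins: read the wrist's pose just before it. camera_params takes no time and is no camera call.
- ctrl.hand_in(): hands the job in; it is judged then, once.
Trained networks look in the newest picture that a camera, given by its name, has taken for a name from the list of things; names that differ only in an ending like _2 or _b are one class to them, and where a whole thing is asked for, a point or a joint stands for the part that bears it (a point fixed in the world has none). Each returns a list of dicts, best first, with "score" (0 to 1); they miss things now and then, are a little off and sometimes report something else, mostly with a low value. They report only what shows in the picture. A call takes as long as a camera call. They do not tell look-alikes from the thing itself.
- ctrl.outline_of(camera, target): "region" (384x512 bool, what is visible of it) and "position" ([column, row] in pixels, amid what is visible of it).
The state is a dict: "time_s": time; "q": joint angles; "dq": joint speeds; "joint_efforts": joint torques, N m; "eef_pos": TCP position; "eef_rot": TCP orientation; "wrist_force": force on the tool from outside, world axes, zero at the start; "torque": the same for the moment, N m; "opening": opening from 0.0 (shut) to 1.0 (fully open); "grasp_force": force on a finger pad.
Only numpy, scipy, OpenCV 4.12 (cv2) and the standard library are available. Lean on these libraries where they do the work, as an engineer would, in place of code of your own. Each camera call takes 0.05 s, during which the arm holds its last target. There are 200 camera calls.

### The job

On the black breadboard, push the long loose aluminium rail at two points, either side of its middle, until its whole length lies flush against the steel fence and is pressed there with a light steady push (about 14 N) for a second. Then, keeping it flush, slide it along the fence until its end seats against the square end stop with the same light push for a second, and leave it lying there, touching both. Never press it on the fence or the stop with more than 25 N, and leave the other things where they are.

Things in the scene. Friction and masses are not known exactly. Their poses are not given: they have to be found in the camera images.
- bar_center (a point): Centre (mid-length, mid-width, half height) of the long loose aluminium rail: 240 mm long, 30 wide, 25 high, 0.3 to 0.5 kg, slotted top. Its y axis runs along the rail, x across it towards the fence, z up. It starts with this point 50 to 70 mm from the fence face, up to 11 degrees askew.
- bar_left (a point): Left (+y) end of the rail's fence-side face: on that face, at the very end, half-way up; 15 mm in rail x and 120 mm in rail y from bar_center. Same axes as bar_center.
- bar_right (a point): Right (-y) end of the rail's fence-side face, at rail x 15 mm, rail y -120 mm from bar_center. Same axes as bar_center.
- fence_face (a point): Point on the face of the fixed steel fence that looks to the robot: middle of its length, 12.5 mm above the breadboard. The fence is a straight rigid bar 430 mm long, 32 mm high, 24 mm thick. Its y axis runs along the face, x points into the fence (away from the robot); the rail lies flush when both its end points have x = 0 in this frame.
- stop_center (a point): The end stop: a rigid fixed steel block of square outline, 30 mm along the fence, 36 mm across it, 40 mm high, standing against the fence 190 mm to the left or to the right of the fence's middle (it varies). The point is on its axis, 12.5 mm above the breadboard, about 15 mm in front of the fence face; axes as fence_face. The face that the rail's end meets is 15 mm from this point, so the rail is home when bar_center is 135 mm from it along the fence.
- round_post: Fixed steel round post, 25 mm diameter with a 32 mm foot, 48 mm high, at the other end of the fence (190 mm from its middle, about 15 mm in front of the face): not the stop. Origin at its foot.
- breadboard: Fixed black breadboard 360 mm (x) by 500 mm (y), 12 mm thick; its top is 12 mm above the table. Origin under its middle. The fence, stop, post and rail stand on it; the fence may be turned up to 3 degrees against it.
- lens_mount: Loose lens in a 52 mm round mount on a steel post with a 48 mm foot, 132 mm tall, standing upright on the breadboard in front (robot side) of the rail's middle, about 85 to 100 mm from the breadboard's middle. Not to be moved. Origin at its foot.
- short_rail: Loose short spare rail of the same section, 100 mm long, behind the fence. Not to be moved. Origin at its underside.
- screw_tray: Loose grey plastic tray 90 x 120 x 25 mm on the table to the left of the breadboard. Not to be moved.
- driver: Loose screwdriver lying on the table to the right of the breadboard. Not to be moved.
- collar: Loose aluminium collar, 40 mm outside, 14 mm high, on the breadboard behind the fence. Not to be moved.
- post_holder: Loose black post holder, 25 mm diameter, 55 mm high, with a side screw, on the breadboard behind the fence. Not to be moved.
- fence: The fence as a body (origin under the middle of its face, at the breadboard's top; axes as fence_face).
- end_stop: The end stop as a body (origin at the middle of its foot).
- bar: The long loose rail as a body (origin at the middle of its underside; axes as bar_center). It slides freely on the breadboard under 1 to 4 N: pushed near one end only, it turns about a point beyond its middle and its other end swings back off the fence; nothing holds it but friction.
Mind the look-alikes: they are no part of the job. Of the things like the bar, leave any that is turquoise or yellow; of the rest the larger one is meant.

How it is judged:
By the outcome, as a careful person would: the job done as asked, in the order asked, and still so for the second after the job is handed in, with the robot touching nothing.
It also fails if it takes over 72 s, if anything falls off the work surface, if the arm or the gripper's body presses on something with over 40 N, if the wrist force passes 120 N, or if a joint passes its speed limit or range.

## Working session

There is one attempt and no reset: what is moved stays moved. The work goes in short steps, Python scripts to look and compute and a tool call to move; the robot and the scene stay as the last step left them, time stands still between calls to the robot, and variables do not carry over. Pictures are saved under pics/ and viewed, at most 10 in all, crops included, and the job is handed in when it is done.

Besides the shell and the picture viewer there is one more tool, called in YAML: its name, and indented under it one key for each argument. apply_moves: Moves the arm, as the interface text tells. Its arguments: {"type":"object","properties":{"moves":{"type":"array"}},"required":["moves"]}

```bash
mkdir -p pics; ls; cat > h.py <<'E'
import numpy as np, cv2
from bench import ctrl
def shot(n,f):
    p,d=ctrl.camera(n); cv2.imwrite('pics/'+f,cv2.cvtColor(p,cv2.COLOR_RGB2BGR)); return p,d
def world(n,d,mask):
    P=ctrl.camera_params(n);K=P['K'];v,u=np.nonzero(mask&(d>0));z=d[v,u]
    c=np.stack([(u-K[0,2])*z/K[0,0],(v-K[1,2])*z/K[1,1],z,np.ones_like(z)])
    return (np.array(P['cam_to_world'])@c)[:3].T,u,v
E
python3 - <<'E'
from h import *
o=ctrl.get_obs();print(o['time_s'],o['eef_pos'],o['eef_rot'],o['wrist_force'])
p,d=shot('top','top1.png');np.save('d1.npy',d);np.save('p1.npy',p)
for t in ['bar','fence','end_stop','round_post','lens_mount','short_rail']:
    for r in ctrl.outline_of('top',t)[:4]:
        W,u,v=world('top',d,r['region']); print(t,round(r['score'],2),r['position'],len(u),np.median(W,0).round(3) if len(u) else '', W.max(0).round(3) if len(u) else '')
E
```

```text
pics
0.0 [0.21017239 0.53461615 0.23036921] [-3.53552938e-04  1.86293745e-01  9.82493674e-01 -8.34011350e-04] [-0.13389152  0.48607952  0.05584925]
bar 0.97 [124.5, 102.0] 649 [0.738 0.341 0.016] [0.797 0.422 0.024]
bar 0.96 [328.1, 275.3] 587 [ 0.269 -0.222  0.016] [ 0.326 -0.151  0.023]
bar 0.86 [254.0, 160.2] 1139 [ 0.572 -0.028  0.035] [0.595 0.091 0.043]
bar 0.79 [118.3, 254.8] 1181 [0.318 0.328 0.023] [0.386 0.452 0.032]
fence 0.69 [257.2, 131.0] 1702 [ 0.641 -0.027  0.044] [0.68  0.185 0.06 ]
fence 0.59 [266.4, 194.5] 280 [ 0.462 -0.041  0.114] [ 0.475 -0.019  0.148]
end_stop 0.64 [330.8, 143.9] 216 [ 0.625 -0.215  0.052] [ 0.649 -0.201  0.061]
end_stop 0.4 [190.1, 145.1] 121 [0.602 0.159 0.056] [0.617 0.175 0.065]
round_post 0.64 [257.7, 163.2] 1160 [ 0.572 -0.028  0.035] [0.587 0.091 0.043]
lens_mount 0.72 [264.3, 197.1] 325 [ 0.461 -0.042  0.092] [ 0.474 -0.019  0.148]
short_rail 0.64 [255.8, 118.1] 481 [ 0.695 -0.022  0.035] [0.722 0.025 0.043]
short_rail 0.49 [387.6, 193.8] 409 [ 0.485 -0.373  0.023] [ 0.616 -0.353  0.031]
```

View pics/top1.png

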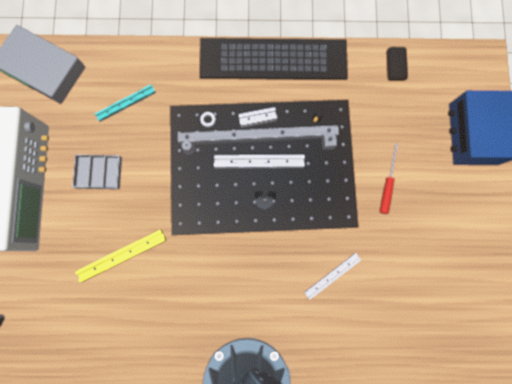

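```bash
python3 - <<'E'
from h import *
p=np.load('p1.npy');d=np.load('d1.npy')
im=cv2.cvtColor(p,cv2.COLOR_RGB2BGR)[90:240,160:365]
cv2.imwrite('pics/crop1.png',cv2.resize(im,None,fx=3.8,fy=3.8,interpolation=cv2.INTER_CUBIC))
P=ctrl.camera_params('top');K=np.array(P['K']);T=np.array(P['cam_to_world'])
def pix(u,v,z):
    r=T[:3,:3]@np.linalg.inv(K)@np.array([u,v,1.]);return T[:3,3]+r*(z-T[2,3])/r[2]
g=p.astype(float).mean(2)
# bar edges by column: subpixel transitions
def edge(u,v0,v1,lev,rising):
    c=g[v0:v1,u-0]
    for i in range(len(c)-1):
        a,b=c[i],c[i+1]
        if (rising and a<lev<=b) or (not rising and a>lev>=b): return v0+i+(lev-a)/(b-a)
    return np.nan
def fit(pts,n):
    pts=np.array(pts);pts=pts[~np.isnan(pts).any(1)]
    for _ in range(3):
        k=np.polyfit(pts[:,1],pts[:,0],1);r=pts[:,0]-np.polyval(k,pts[:,1]);pts=pts[abs(r)<max(.0015,2*r.std())]
    print(n,'x=%.4f + %.4f*y (deg %.2f)'%(k[1],k[0],np.degrees(np.arctan(k[0]))),len(pts),r.std().round(4));return k
kf=fit([pix(u,edge(u,133,148,90,False),.044)[:2] for u in range(200,318)],'fence front top')
kb=fit([pix(u,edge(u,158,176,110,False),.037)[:2] for u in range(220,300)],'bar rear')
kt=fit([pix(u,edge(u,146,162,110,True),.037)[:2] for u in range(220,300)],'bar front')
for v in (159,161,163):
    row=g[v]; print(v,[round(x) for x in row[210:220]],[round(x) for x in row[299:310]])
print('L',pix(214,161,.037),'R',pix(304.5,161,.037))
print('wrist mount',np.array(ctrl.camera_params('wrist')['mount']).round(3).tolist(), ctrl.pinch_z)
E
```

```text
fence front top x=0.6251 + -0.0583*y (deg -3.33) 117 0.0005
bar rear x=0.5516 + -0.0139*y (deg -0.80) 80 0.0003
bar front x=0.5898 + -0.0114*y (deg -0.65) 76 0.0002
159 [73, 69, 70, 96, 144, 188, 206, 208, 214, 215] [219, 220, 221, 213, 182, 123, 77, 60, 63, 64, 64]
161 [64, 69, 69, 98, 169, 223, 234, 233, 234, 234] [233, 234, 234, 231, 200, 129, 76, 70, 85, 94, 75]
163 [70, 70, 75, 136, 211, 235, 238, 238, 238, 238] [235, 236, 236, 236, 226, 161, 93, 98, 142, 151, 120]
L [0.56902631 0.08950967 0.037     ] R [ 0.5708126  -0.15196283  0.037     ]
wrist mount [[-0.0, -0.95, -0.312, 0.08], [1.0, -0.0, -0.0, 0.0], [0.0, -0.312, 0.95, -0.142], [0.0, 0.0, 0.0, 1.0]] 0.0187
```

View pics/crop1.png

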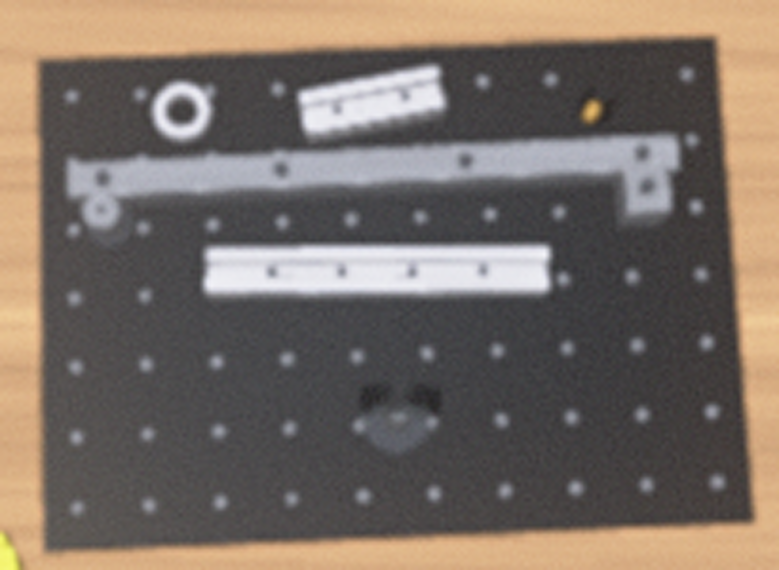

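The stop is the square block on the right at px (330,140); the post is on the left at (186,145). Things that could be taken for the rail:
- Silver rail on the board (259,161).
- Short rail behind the fence (258,116).
- Silver rail off the board (332,275).
- Turquoise rail (125,102).
- Yellow rail (120,255).

I choose (259,161): it is silver, long, and in front of the fence, and the crop confirms it. I'll turn the tool so the wrist camera is on the fence side.

```bash
cat >> h.py <<'E'
from scipy.spatial.transform import Rotation as Ro
def pose():
    o=ctrl.get_obs();q=o['eef_rot'];return np.array(o['eef_pos']),Ro.from_quat([q[1],q[2],q[3],q[0]]),o
def plan(tgt,yawdeg,n):
    "yaw of tool x in world; rows of equal world step; tool down"
    x,R,_=pose(); G=Ro.from_euler('z',yawdeg,degrees=True)*Ro.from_euler('x',180,degrees=True)
    rv=(R.inv()*G).as_rotvec(degrees=True)
    step=(np.array(tgt)-x)/n; print('rotvec',rv.round(2))
    for i in range(n):
        print((R.inv().apply(step)*1000).round(1).tolist(),(rv/n).round(2).tolist()); R=R*Ro.from_rotvec(rv/n,degrees=True)
E
python3 -c "
from h import *
plan([.54,-.031,.20],3.33,15)"
```

```text
rotvec [-1.0000e-02  3.0000e-02  1.5519e+02]
[-34.3, -27.1, 2.1] [-0.0, 0.0, 10.35]
[-38.6, -20.5, 2.1] [-0.0, 0.0, 10.35]
[-41.6, -13.2, 2.1] [-0.0, 0.0, 10.35]
[-43.3, -5.5, 2.1] [-0.0, 0.0, 10.35]
[-43.6, 2.3, 2.1] [-0.0, 0.0, 10.35]
[-42.5, 10.1, 2.1] [-0.0, 0.0, 10.35]
[-40.0, 17.6, 2.1] [-0.0, 0.0, 10.35]
[-36.2, 24.5, 2.1] [-0.0, 0.0, 10.35]
[-31.2, 30.6, 2.1] [-0.0, 0.0, 10.35]
[-25.2, 35.7, 2.1] [-0.0, 0.0, 10.35]
[-18.3, 39.6, 2.1] [-0.0, 0.0, 10.35]
[-10.9, 42.3, 2.1] [-0.0, 0.0, 10.35]
[-3.2, 43.5, 2.1] [-0.0, 0.0, 10.35]
[4.7, 43.4, 2.1] [-0.0, 0.0, 10.35]
[12.4, 41.9, 2.1] [-0.0, 0.0, 10.35]
```

apply_moves:
  moves:
    - {"jaw":1,"offset":[-34.3,-27.1,2],"rot":[0,0,10.35]}
    - {"jaw":1,"offset":[-38.6,-20.5,2],"rot":[0,0,10.35]}
    - {"jaw":1,"offset":[-41.6,-13.2,2],"rot":[0,0,10.35]}
    - {"jaw":1,"offset":[-43.3,-5.5,2],"rot":[0,0,10.35]}
    - {"jaw":1,"offset":[-43.6,2.3,2],"rot":[0,0,10.35]}

```text
time_s: 0.98
eef_pos: [0.3209, 0.3452, 0.2214]
eef_rot: [0.0, 0.599, 0.801, 0.0]
wrist_force: [0.9, 0.6, 0.0]
opening: 1.001
grasp_force: 0.0
```

apply_moves:
  moves:
    - {"jaw":1,"offset":[-42.5,10.1,2],"rot":[0,0,10.35]}
    - {"jaw":1,"offset":[-40,17.6,2],"rot":[0,0,10.35]}
    - {"jaw":1,"offset":[-36.2,24.5,2],"rot":[0,0,10.35]}
    - {"jaw":1,"offset":[-31.2,30.6,2],"rot":[0,0,10.35]}
    - {"jaw":1,"offset":[-25.2,35.7,2],"rot":[0,0,10.35]}

```text
time_s: 1.6
eef_pos: [0.4308, 0.1562, 0.2115]
eef_rot: [0.0, 0.888, 0.459, 0.0]
wrist_force: [0.4, 0.3, -0.1]
opening: 1.001
grasp_force: 0.0
```

apply_moves:
  moves:
    - {"jaw":1,"offset":[-18.3,39.6,2],"rot":[0,0,10.35]}
    - {"jaw":1,"offset":[-10.9,42.3,2],"rot":[0,0,10.35]}
    - {"jaw":1,"offset":[-3.2,43.5,2],"rot":[0,0,10.35]}
    - {"jaw":1,"offset":[4.7,43.4,2],"rot":[0,0,10.35]}
    - {"jaw":1,"offset":[12.4,41.9,2],"rot":[0,0,10.35]}

```text
time_s: 2.22
eef_pos: [0.5405, -0.0326, 0.2013]
eef_rot: [-0.0, 1.0, 0.025, 0.0]
wrist_force: [0.7, -0.5, 0.9]
opening: 1.0
grasp_force: 0.0
```

```bash
python3 - <<'E'
from h import *
x,R,o=pose();print(x,R.as_matrix().round(3).tolist(),np.round(o['q'],2),o['time_s'],o['wrist_force'])
p,d=shot('wrist','w1.png');np.save('dw1.npy',d);np.save('pw1.npy',p)
plan([.54,-.031,.20],3.33,1)
E
```

```text
[ 0.54046692 -0.03262939  0.20132487] [[0.999, 0.051, 0.0], [0.051, -0.999, 0.0], [0.0, 0.0, -1.0]] [-0.28  0.14  1.72  0.    1.28  1.24] 2.225 [ 0.66444333 -0.49158782  0.87046208]
rotvec [ 0.18 -0.13 -0.97]
[-2.5, -6.3, 1.3] [0.18, -0.13, -0.97]
```

View pics/w1.png

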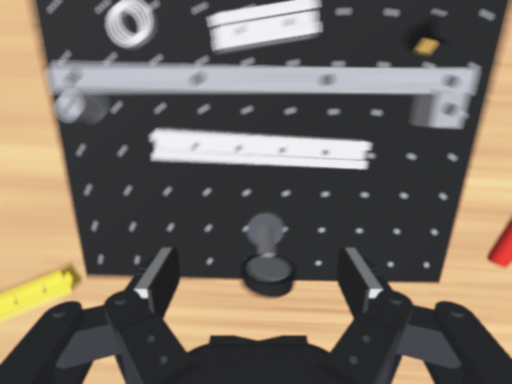

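The blurred view shows the rail (262,150), the fence (265,80), the stop at right (450,107), the post (70,105), and the lens between the fingers (268,270). I'll take one sharp frame to fit the edges.

```bash
python3 - <<'E'
from h import *
for _ in range(1):
    ctrl.camera('top')
x,R,o=pose();p,d=shot('wrist','w2.png');print(x,np.round(o['dq'],3))
P=ctrl.camera_params('wrist');K=np.array(P['K']);M=np.array(P['mount'])
T=np.eye(4);T[:3,:3]=R.as_matrix();T[:3,3]=x;T=T@M
np.savez('w2.npz',p=p,d=d,T=T,K=K)
v,u=np.nonzero(d>0);z=d[v,u];W=(T@np.stack([(u-K[0,2])*z/K[0,0],(v-K[1,2])*z/K[1,1],z,np.ones_like(z)]))[:3].T
X,Y,Z=W.T
m=(abs(Y+.03)<.15)&(X>.5)&(X<.7)
# fence top points
f=m&(Z>.038)&(Z<.05)&(X>.61); print('fence z',np.median(Z[f]))
def fedge(sel,y0,y1,front,n):
    pts=[]
    for a in np.arange(y0,y1,.004):
        s=sel&(abs(Y-a)<.002)
        if s.sum()>5: pts.append([np.percentile(X[s],3 if front else 97),a])
    pts=np.array(pts);k=np.polyfit(pts[:,1],pts[:,0],1);r=pts[:,0]-np.polyval(k,pts[:,1]);g=abs(r)<.002;k=np.polyfit(pts[g,1],pts[g,0],1)
    print(n,k.round(4),np.degrees(np.arctan(k[0])).round(2),g.sum())
fedge(f,-.16,.13,True,'fence front');fedge(f,-.16,.13,False,'fence back')
b=m&(Z>.030)&(Z<.041)&(X<.605)
fedge(b,-.14,.08,True,'bar rear');fedge(b,-.14,.08,False,'bar front');print('bar y',np.percentile(Y[b],[.5,99.5]),'z',np.median(Z[b]))
s=(abs(X-.615)<.04)&(Z>.047)&(Z<.057)&(abs(Y+.215)<.05);print('stop',np.percentile(X[s],[1,99]),np.percentile(Y[s],[1,99]),s.sum())
s=(abs(X-.61)<.04)&(Z>.055)&(Z<.065)&(abs(Y-.17)<.05);print('post',np.percentile(X[s],[1,99]),np.percentile(Y[s],[1,99]),s.sum())
s=(abs(X-.46)<.06)&(Z>.09)&(Z<.16)&(abs(Y+.04)<.045);print('lens',np.percentile(X[s],[1,99]),np.percentile(Y[s],[1,99]),Z[s].max())
E
```

```text
[ 0.54142537 -0.03486341  0.201203  ] [ 0.051 -0.036  0.051  0.029  0.028 -0.085]
fence z 0.04344784937645321
fence front [-0.0575  0.631 ] -3.29 71
fence back [-0.0572  0.6538] -3.27 70
bar rear [-0.0148  0.5568] -0.85 56
bar front [-0.0146  0.5859] -0.84 56
bar y [-0.14734507  0.08953755] z 0.036293274659761954
stop [0.61016475 0.65291309] [-0.23172226 -0.20129155] 1194
post [0.59494671 0.61781752] [0.1496862  0.17340135] 559
lens [0.46024448 0.4758769 ] [-0.06675704 -0.01799973] 0.14498181307782212
```

View pics/w2.png

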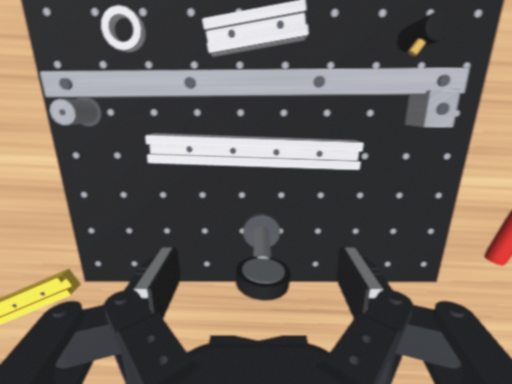

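The sharp view shows the fence from (45,83) to (465,80), the stop at right (440,107), the post at left (65,112), the rail from (147,150) to (362,155), and the lens at (262,262). The fence sits at -3.29° and the rail at -0.85°, with about 46 mm to push.

```bash
python3 -c "
from h import *
plan([.535,-.031,.010],3.29,4)"
```

```text
rotvec [-0.    0.02 -0.15]
[-1.3, -0.6, 47.8] [-0.0, 0.0, -0.04]
[-1.3, -0.6, 47.8] [-0.0, 0.0, -0.04]
[-1.3, -0.6, 47.8] [-0.0, 0.0, -0.04]
[-1.3, -0.6, 47.8] [-0.0, 0.0, -0.04]
```

apply_moves:
  moves:
    - {"jaw":1,"offset":[-5.4,-2.4,30],"rot":[0,0,-0.15]}
    - {"jaw":1,"offset":[0,0,55],"rot":[0,0,0]}
    - {"jaw":1,"offset":[0,0,55],"rot":[0,0,0]}
    - {"jaw":1,"offset":[0,0,45],"rot":[0,0,0]}
    - {"jaw":1,"offset":[0,0,5],"rot":[0,0,0]}

```text
time_s: 3.0
eef_pos: [0.5307, -0.0273, 0.0083]
eef_rot: [-0.001, 1.0, 0.031, -0.004]
wrist_force: [-0.1, 0.1, 1.1]
opening: 0.995
grasp_force: 0.0
```

apply_moves:
  moves:
    - {"jaw":1,"offset":[2,0,0],"rot":[0,0,0]}
    - {"jaw":1,"offset":[2,0,0],"rot":[0,0,0]}
    - {"jaw":1,"offset":[2,0,0],"rot":[0,0,0]}
    - {"jaw":1,"offset":[0,0,0],"rot":[0,0,0]}
    - {"jaw":1,"offset":[0,0,0],"rot":[0,0,0]}

```text
time_s: 3.62
eef_pos: [0.5405, -0.0289, 0.0117]
eef_rot: [0.0, 1.0, 0.03, 0.0]
wrist_force: [-0.1, 0.5, 1.1]
opening: 1.001
grasp_force: 0.0
```

```bash
python3 - <<'E'
from h import *
x,R,o=pose();print(x,R.as_matrix()[:,0].round(4),o['wrist_force'],o['torque'],o['time_s'])
shot('side','s1.png')
E
```

```text
[ 0.5404552  -0.02885947  0.01167185] [9.982e-01 5.980e-02 5.000e-04] [-0.1468945   0.5000265   1.12108401] [ 0.01180244  0.03709083 -0.02342577] 3.625
```

View pics/s1.png

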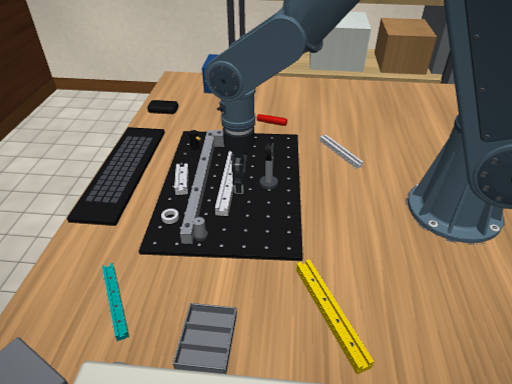

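The side view shows the fingers just behind the rail (238,185) with the lens standing clear (269,165). Pushing now.

apply_moves:
  moves:
    - {"jaw":1,"offset":[4,0,0],"rot":[0,0,0]}
    - {"jaw":1,"offset":[4,0,0],"rot":[0,0,0]}
    - {"jaw":1,"offset":[4,0,0],"rot":[0,0,0]}
    - {"jaw":1,"offset":[4,0,0],"rot":[0,0,0]}
    - {"jaw":1,"offset":[4,0,0],"rot":[0,0,0]}

```text
time_s: 4.3
eef_pos: [0.5604, -0.0275, 0.0111]
eef_rot: [-0.0, 1.0, 0.03, -0.0]
wrist_force: [-2.8, 0.2, 1.2]
opening: 0.998
grasp_force: 1.1
```

apply_moves:
  moves:
    - {"jaw":1,"offset":[4,0,0],"rot":[0,0,0]}
    - {"jaw":1,"offset":[4,0,0],"rot":[0,0,0]}
    - {"jaw":1,"offset":[3,0,0],"rot":[0,0,0]}
    - {"jaw":1,"offset":[3,0,0],"rot":[0,0,0]}
    - {"jaw":1,"offset":[2,0,0],"rot":[0,0,0]}

```text
time_s: 4.92
eef_pos: [0.5764, -0.0267, 0.0113]
eef_rot: [0.0, 1.0, 0.03, 0.0]
wrist_force: [-1.0, -0.7, -0.9]
opening: 0.998
grasp_force: 0.7
```

apply_moves:
  moves:
    - {"jaw":1,"offset":[1,0,0],"rot":[0,0,0]}
    - {"jaw":1,"offset":[1,0,0],"rot":[0,0,0]}
    - {"jaw":1,"offset":[1,0,0],"rot":[0,0,0]}
    - {"jaw":1,"offset":[1,0,0],"rot":[0,0,0]}
    - {"jaw":1,"offset":[1,0,0],"rot":[0,0,0]}

```text
time_s: 5.55
eef_pos: [0.5813, -0.0264, 0.0113]
eef_rot: [0.0, 1.0, 0.03, 0.0]
wrist_force: [-1.7, 0.4, 0.4]
opening: 1.001
grasp_force: 0.7
```

apply_moves:
  moves:
    - {"jaw":1,"offset":[1,0,0],"rot":[0,0,0]}
    - {"jaw":1,"offset":[1,0,0],"rot":[0,0,0]}
    - {"jaw":1,"offset":[1,0,0],"rot":[0,0,0]}
    - {"jaw":1,"offset":[1,0,0],"rot":[0,0,0]}
    - {"jaw":1,"offset":[1,0,0],"rot":[0,0,0]}

```text
time_s: 6.18
eef_pos: [0.5862, -0.0261, 0.0113]
eef_rot: [-0.0, 1.0, 0.03, -0.0]
wrist_force: [-1.8, 0.6, -0.5]
opening: 1.001
grasp_force: 0.7
```

apply_moves:
  moves:
    - {"jaw":1,"offset":[0.7,0,0],"rot":[0,0,0]}
    - {"jaw":1,"offset":[0.7,0,0],"rot":[0,0,0]}
    - {"jaw":1,"offset":[0.4,0,0],"rot":[0,0,0]}
    - {"jaw":1,"offset":[0.4,0,0],"rot":[0,0,0]}
    - {"jaw":1,"offset":[0,0,0],"rot":[0,0,0]}

```text
time_s: 6.8
eef_pos: [0.5885, -0.0259, 0.0113]
eef_rot: [0.0, 1.0, 0.03, 0.0]
wrist_force: [-1.5, 1.3, -1.7]
opening: 1.0
grasp_force: 0.7
```

apply_moves:
  moves:
    - {"jaw":1,"offset":[0.4,0,0],"rot":[0,0,0]}
    - {"jaw":1,"offset":[0.4,0,0],"rot":[0,0,0]}
    - {"jaw":1,"offset":[0.4,0,0],"rot":[0,0,0]}
    - {"jaw":1,"offset":[0.4,0,0],"rot":[0,0,0]}
    - {"jaw":1,"offset":[0,0,0],"rot":[0,0,0]}

```text
time_s: 7.42
eef_pos: [0.59, -0.0258, 0.0113]
eef_rot: [-0.0, 1.0, 0.03, 0.0]
wrist_force: [-1.6, -0.9, -0.4]
opening: 1.001
grasp_force: 0.6
```

```bash
cat > gap.py <<'E'
from h import *
import sys
x,R,o=pose();p,d=shot('wrist',sys.argv[1]);print(x,o['wrist_force'],o['time_s'])
P=ctrl.camera_params('wrist');K=np.array(P['K']);M=np.array(P['mount'])
T=np.eye(4);T[:3,:3]=R.as_matrix();T[:3,3]=x;T=T@M
v,u=np.nonzero(d>0);z=d[v,u];X,Y,Z=(T@np.stack([(u-K[0,2])*z/K[0,0],(v-K[1,2])*z/K[1,1],z,np.ones_like(z)]))[:3]
D=(X-(.631-.0575*Y))*.9983  # across the fence, first estimate
for a in np.arange(-.17,.16,.02):
    s=abs(Y-a)<.003
    f=s&(Z>.0405)&(Z<.047)&(D>-.01)&(D<.03); b=s&(Z>.032)&(Z<.0385)&(D<.012)&(D>-.06)
    q=lambda m,c:(np.percentile(D[m],c)*1000).round(1) if m.sum()>8 else None
    print(round(a,2),'fence',q(f,2),q(f,98),'bar',q(b,2),q(b,98))
b=(Z>.032)&(Z<.0385)&(D<-.003)&(D>-.05)&(abs(Y)<.16);print('bar y',np.percentile(Y[b],[.3,99.7]))
E
python3 gap.py w3.png
```

```text
[ 0.59004119 -0.02582165  0.01128066] [-1.59247481 -0.94974284 -0.43038259] 7.425
-0.17 fence None None bar None None
-0.15 fence None None bar None None
-0.13 fence -0.1 7.3 bar -30.7 -2.9
-0.11 fence 0.4 23.1 bar -30.9 -2.9
-0.09 fence 0.4 23.2 bar -30.8 -2.9
-0.07 fence 0.3 23.2 bar -51.4 -3.1
-0.05 fence 0.3 23.2 bar -30.9 -3.0
-0.03 fence 0.3 23.3 bar -31.0 -3.0
-0.01 fence 0.1 23.3 bar -30.9 -3.1
0.01 fence 0.2 23.3 bar -31.0 -3.0
0.03 fence 0.5 23.3 bar -35.9 -2.8
0.05 fence 0.5 23.2 bar -30.9 -2.8
0.07 fence 0.5 23.3 bar -31.3 -2.7
0.09 fence None None bar -31.1 -2.8
0.11 fence None None bar None None
0.13 fence None None bar None None
0.15 fence None None bar None None
bar y [-0.14392998  0.09279396]
```

The rail is parallel to the fence, with a gap of about 2–3 mm.

apply_moves:
  moves:
    - {"jaw":1,"offset":[0.4,0,0],"rot":[0,0,0]}
    - {"jaw":1,"offset":[0.4,0,0],"rot":[0,0,0]}
    - {"jaw":1,"offset":[0.3,0,0],"rot":[0,0,0]}
    - {"jaw":1,"offset":[0.3,0,0],"rot":[0,0,0]}
    - {"jaw":1,"offset":[0,0,0],"rot":[0,0,0]}

```text
time_s: 8.1
eef_pos: [0.591, -0.0257, 0.0113]
eef_rot: [-0.0, 1.0, 0.03, -0.0]
wrist_force: [-5.2, -0.7, 2.2]
opening: 1.0
grasp_force: 2.6
```

apply_moves:
  moves:
    - {"jaw":1,"offset":[0.3,0,0],"rot":[0,0,0]}
    - {"jaw":1,"offset":[0.2,0,0],"rot":[0,0,0]}
    - {"jaw":1,"offset":[0.2,0,0],"rot":[0,0,0]}
    - {"jaw":1,"offset":[0,0,0],"rot":[0,0,0]}
    - {"jaw":1,"offset":[0,0,0],"rot":[0,0,0]}

```text
time_s: 8.72
eef_pos: [0.591, -0.0257, 0.0112]
eef_rot: [-0.0, 1.0, 0.03, -0.001]
wrist_force: [-8.7, -0.6, 4.7]
opening: 0.999
grasp_force: 4.0
```

apply_moves:
  moves:
    - {"jaw":1,"offset":[0.4,0,0],"rot":[0,0,0]}
    - {"jaw":1,"offset":[0.4,0,0],"rot":[0,0,0]}
    - {"jaw":1,"offset":[0.2,0,0],"rot":[0,0,0]}
    - {"jaw":1,"offset":[0,0,0],"rot":[0,0,0]}
    - {"jaw":1,"offset":[0,0,0],"rot":[0,0,0]}

```text
time_s: 9.35
eef_pos: [0.5911, -0.0256, 0.0112]
eef_rot: [-0.0, 1.0, 0.03, -0.002]
wrist_force: [-12.0, 0.3, 8.6]
opening: 0.999
grasp_force: 6.1
```

apply_moves:
  moves:
    - {"jaw":1,"offset":[0.3,0,0],"rot":[0,0,0]}
    - {"jaw":1,"offset":[0.3,0,0],"rot":[0,0,0]}
    - {"jaw":1,"offset":[0,0,0],"rot":[0,0,0]}
    - {"jaw":1,"offset":[0,0,0],"rot":[0,0,0]}
    - {"jaw":1,"offset":[0,0,0],"rot":[0,0,0]}

```text
time_s: 9.98
eef_pos: [0.591, -0.0256, 0.0112]
eef_rot: [-0.0, 1.0, 0.03, -0.003]
wrist_force: [-14.7, -0.6, 10.6]
opening: 0.998
grasp_force: 7.3
```

apply_moves:
  moves:
    - {"jaw":1,"offset":[0,0,0],"rot":[0,0,0]}
    - {"jaw":1,"offset":[0,0,0],"rot":[0,0,0]}
    - {"jaw":1,"offset":[0,0,0],"rot":[0,0,0]}
    - {"jaw":1,"offset":[0,0,0],"rot":[0,0,0]}
    - {"jaw":1,"offset":[0,0,0],"rot":[0,0,0]}

```text
time_s: 10.6
eef_pos: [0.591, -0.0256, 0.0112]
eef_rot: [-0.0, 1.0, 0.03, -0.003]
wrist_force: [-15.2, -2.0, 11.1]
opening: 1.0
grasp_force: 7.3
```

```bash
python3 gap.py w4.png
```

```text
[ 0.59103091 -0.02563771  0.0111534 ] [-15.20337143  -2.01121544  11.14617025] 10.6
-0.17 fence None None bar None None
-0.15 fence None None bar None None
-0.13 fence -0.2 7.7 bar -30.0 -3.2
-0.11 fence 0.3 23.2 bar -30.1 -3.1
-0.09 fence 0.2 23.3 bar -30.2 -3.2
-0.07 fence 0.2 23.2 bar -50.6 -3.3
-0.05 fence 0.2 23.3 bar -30.3 -3.2
-0.03 fence 0.3 23.3 bar -29.7 -3.1
-0.01 fence 0.2 23.4 bar -29.7 -3.2
0.01 fence 0.6 23.4 bar -29.8 -2.8
0.03 fence 0.6 23.3 bar -34.7 -2.9
0.05 fence 0.5 23.4 bar -29.8 -2.9
0.07 fence 0.4 23.4 bar -29.8 -3.0
0.09 fence None None bar -29.7 -3.0
0.11 fence None None bar None None
0.13 fence None None bar None None
0.15 fence None None bar None None
bar y [-0.14388186  0.09277955]
```

apply_moves:
  moves:
    - {"jaw":1,"offset":[0,0,-0.5],"rot":[0,0,0]}
    - {"jaw":1,"offset":[0,0,-0.4],"rot":[0,0,0]}
    - {"jaw":1,"offset":[0.1,0,0],"rot":[0,0,0]}
    - {"jaw":1,"offset":[0,0,0],"rot":[0,0,0]}
    - {"jaw":1,"offset":[0,0,0],"rot":[0,0,0]}

```text
time_s: 11.28
eef_pos: [0.591, -0.0256, 0.0113]
eef_rot: [-0.0, 1.0, 0.03, -0.003]
wrist_force: [-12.0, -1.4, 4.8]
opening: 1.003
grasp_force: 5.9
```

apply_moves:
  moves:
    - {"jaw":1,"offset":[0.3,0,-0.1],"rot":[0,0,0]}
    - {"jaw":1,"offset":[0.2,0,0],"rot":[0,0,0]}
    - {"jaw":1,"offset":[0,0,0],"rot":[0,0,0]}
    - {"jaw":1,"offset":[0,0,0],"rot":[0,0,0]}
    - {"jaw":1,"offset":[0,0,0],"rot":[0,0,0]}

```text
time_s: 11.9
eef_pos: [0.591, -0.0256, 0.0113]
eef_rot: [-0.0, 1.0, 0.03, -0.004]
wrist_force: [-13.7, -2.3, 6.2]
opening: 0.998
grasp_force: 6.8
```

apply_moves:
  moves:
    - {"jaw":1,"offset":[0.1,0,0],"rot":[0,0,0]}
    - {"jaw":1,"offset":[0,0,0],"rot":[0,0,0]}
    - {"jaw":1,"offset":[0,0,0],"rot":[0,0,0]}
    - {"jaw":1,"offset":[0,0,0],"rot":[0,0,0]}
    - {"jaw":1,"offset":[0,0,0],"rot":[0,0,0]}

```text
time_s: 12.52
eef_pos: [0.591, -0.0256, 0.0113]
eef_rot: [-0.0, 1.0, 0.03, -0.004]
wrist_force: [-12.8, -1.2, 6.6]
opening: 1.003
grasp_force: 7.0
```

apply_moves:
  moves:
    - {"jaw":1,"offset":[0,0,0],"rot":[0,0,0]}
    - {"jaw":1,"offset":[0,0,0],"rot":[0,0,0]}
    - {"jaw":1,"offset":[0,0,0],"rot":[0,0,0]}
    - {"jaw":1,"offset":[0,0,0],"rot":[0,0,0]}
    - {"jaw":1,"offset":[0,0,0],"rot":[0,0,0]}

```text
time_s: 13.15
eef_pos: [0.591, -0.0256, 0.0113]
eef_rot: [-0.0, 1.0, 0.03, -0.004]
wrist_force: [-14.6, -1.7, 6.0]
opening: 1.0
grasp_force: 7.0
```

apply_moves:
  moves:
    - {"jaw":1,"offset":[0.3,0,0],"rot":[0,0,0]}
    - {"jaw":1,"offset":[0,0,0],"rot":[0,0,0]}
    - {"jaw":1,"offset":[0,0,0],"rot":[0,0,0]}
    - {"jaw":1,"offset":[0,0,0],"rot":[0,0,0]}
    - {"jaw":1,"offset":[0,0,0],"rot":[0,0,0]}

```text
time_s: 13.78
eef_pos: [0.591, -0.0256, 0.0113]
eef_rot: [-0.0, 1.0, 0.03, -0.004]
wrist_force: [-15.5, -2.2, 6.4]
opening: 1.003
grasp_force: 7.6
```

apply_moves:
  moves:
    - {"jaw":1,"offset":[0,0,0],"rot":[0,0,0]}
    - {"jaw":1,"offset":[0,0,0],"rot":[0,0,0]}
    - {"jaw":1,"offset":[0,0,0],"rot":[0,0,0]}
    - {"jaw":1,"offset":[0,0,0],"rot":[0,0,0]}
    - {"jaw":1,"offset":[0,0,0],"rot":[0,0,0]}

```text
time_s: 14.4
eef_pos: [0.591, -0.0256, 0.0113]
eef_rot: [-0.0, 1.0, 0.03, -0.004]
wrist_force: [-14.9, -2.6, 7.2]
opening: 0.999
grasp_force: 7.6
```

apply_moves:
  moves:
    - {"jaw":1,"offset":[-1.5,0,0],"rot":[0,0,0]}
    - {"jaw":1,"offset":[-2,0,0],"rot":[0,0,0]}
    - {"jaw":1,"offset":[-4,0,0],"rot":[0,0,0]}
    - {"jaw":1,"offset":[-5,0,0],"rot":[0,0,0]}
    - {"jaw":1,"offset":[0,0,-30],"rot":[0,0,0]}

```text
time_s: 15.02
eef_pos: [0.58, -0.0258, 0.0405]
eef_rot: [-0.001, 1.0, 0.03, -0.002]
wrist_force: [0.6, 0.2, 0.6]
opening: 1.001
grasp_force: 0.0
```

apply_moves:
  moves:
    - {"jaw":1,"offset":[0,0,-40],"rot":[0,0,0]}
    - {"jaw":1,"offset":[0,0,-40],"rot":[0,0,0]}
    - {"jaw":0,"offset":[0,0,0],"rot":[0,0,0]}
    - {"jaw":0,"offset":[0,0,0],"rot":[0,0,0]}
    - {"jaw":0,"offset":[0,0,0],"rot":[0,0,0]}

```text
time_s: 15.65
eef_pos: [0.5811, -0.026, 0.1207]
eef_rot: [-0.0, 1.0, 0.03, -0.001]
wrist_force: [-0.5, -0.1, -0.2]
opening: 0.375
grasp_force: 0.0
```

```bash
python3 gap.py w5.png; python3 -c "
from h import *
plan([.607,.115,.09],3.29,4)"
```

```text
[ 0.58112739 -0.02602234  0.12070594] [-0.52859596 -0.13467559 -0.2312188 ] 15.65
-0.17 fence -0.3 23.2 bar None None
-0.15 fence -0.3 23.1 bar None None
-0.13 fence -0.4 23.1 bar -29.9 -2.1
-0.11 fence -0.5 23.0 bar -30.0 -2.2
-0.09 fence 0.4 23.0 bar -30.2 -1.5
-0.07 fence 0.2 23.0 bar -30.2 -1.4
-0.05 fence 0.3 22.9 bar -30.3 -1.5
-0.03 fence 0.2 22.9 bar -30.3 -1.5
-0.01 fence 0.2 22.8 bar -30.4 -1.6
0.01 fence 0.1 23.1 bar -30.4 -1.6
0.03 fence 0.1 23.5 bar -30.4 -1.6
0.05 fence 0.1 23.4 bar -29.5 -1.8
0.07 fence -0.1 23.4 bar -29.5 -1.8
0.09 fence -0.1 23.4 bar -29.6 -1.9
0.11 fence -0.2 23.3 bar None None
0.13 fence -0.2 23.3 bar None None
0.15 fence -9.2 23.2 bar -23.8 -7.9
bar y [-0.14462845  0.15683311]
rotvec [-0.05  0.15  0.13]
[8.6, -34.8, 7.7] [-0.01, 0.04, 0.03]
[8.5, -34.8, 7.7] [-0.01, 0.04, 0.03]
[8.5, -34.8, 7.7] [-0.01, 0.04, 0.03]
[8.5, -34.8, 7.7] [-0.01, 0.04, 0.03]
```

View pics/w5.png

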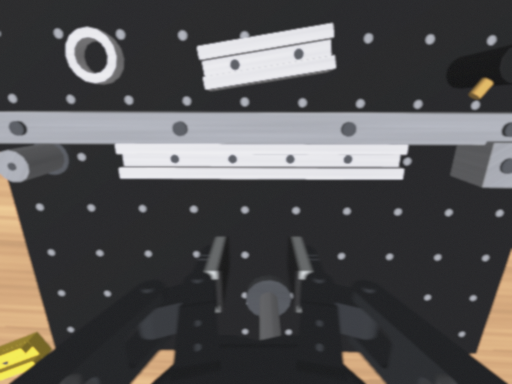

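The view shows the rail flush on the fence (118–405, 160), the stop at right (490,165), and the post at left (35,160). I'll move over the gap at the left end with the fingers shut.

apply_moves:
  moves:
    - {"jaw":0,"offset":[8.6,-35,7.5],"rot":[0,0,0]}
    - {"jaw":0,"offset":[8.6,-35,7.5],"rot":[0,0,0]}
    - {"jaw":0,"offset":[8.5,-35,7.5],"rot":[0,0,0]}
    - {"jaw":0,"offset":[8.5,-34.5,7.5],"rot":[0,0,0]}
    - {"jaw":0,"offset":[0,0,0],"rot":[0,0,0]}

```text
time_s: 16.32
eef_pos: [0.6068, 0.1173, 0.0903]
eef_rot: [-0.0, 1.0, 0.031, -0.002]
wrist_force: [0.6, -0.3, 0.5]
opening: 0.0
grasp_force: 0.0
```

apply_moves:
  moves:
    - {"jaw":0,"offset":[0,0,0],"rot":[0,0,0]}
    - {"jaw":0,"offset":[0,0,0],"rot":[0,0,0]}
    - {"jaw":0,"offset":[0,0,0],"rot":[0,0,0]}
    - {"jaw":0,"offset":[0,0,0],"rot":[0,0,0]}
    - {"jaw":0,"offset":[0,0,0],"rot":[0,0,0]}

```text
time_s: 16.95
eef_pos: [0.6081, 0.1147, 0.0924]
eef_rot: [0.0, 1.0, 0.03, 0.0]
wrist_force: [-0.0, -0.9, 0.0]
opening: 0.003
grasp_force: 0.0
```

```bash
python3 gap.py w6.png; python3 -c "
from h import *
plan([.607,.115,.022],3.29,1)"
```

```text
[0.60807137 0.11470209 0.09243421] [-0.03764313 -0.94313625  0.04587912] 16.95
-0.17 fence None None bar None None
-0.15 fence None None bar None None
-0.13 fence None None bar None None
-0.11 fence None None bar None None
-0.09 fence None None bar None None
-0.07 fence -0.1 6.3 bar -30.0 -3.2
-0.05 fence 0.2 23.3 bar -30.0 -3.2
-0.03 fence 0.0 23.3 bar -29.7 -3.1
-0.01 fence 0.0 23.3 bar -30.0 -3.2
0.01 fence 0.2 23.4 bar -30.0 -3.3
0.03 fence -0.1 23.4 bar -29.9 -3.2
0.05 fence -0.2 23.4 bar -30.1 -3.2
0.07 fence -0.3 23.4 bar -30.0 -3.3
0.09 fence 0.6 23.4 bar -30.3 -2.4
0.11 fence 0.7 23.4 bar None None
0.13 fence 0.4 23.5 bar None None
0.15 fence -8.3 23.5 bar -18.4 -7.9
bar y [-0.08397033  0.15664134]
rotvec [ 0.   -0.01  0.12]
[-1.0, -0.3, 70.4] [0.0, -0.01, 0.12]
```

View pics/w6.png

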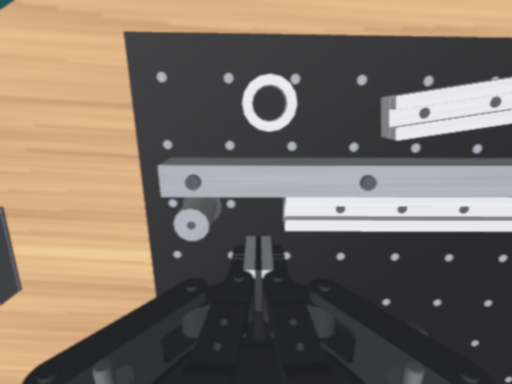

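The view shows the shut fingers (258,255) between the rail end (285,215) and the post (192,222). I'll check the finger and knuckle clearance to the post from the depth.

```bash
python3 - <<'E'
from h import *
p,d=ctrl.camera('wrist');P=ctrl.camera_params('wrist');K=np.array(P['K']);M=np.array(P['mount'])
v,u=np.nonzero(d>0);z=d[v,u];X,Y,Z=(M@np.stack([(u-K[0,2])*z/K[0,0],(v-K[1,2])*z/K[1,1],z,np.ones_like(z)]))[:3]
m=(Z<.01)&(X<.05)&(Z>-.15)
for a in range(-130,10,10):
    s=m&(abs(Z*1000-a)<5)
    if s.sum()>3: print(a,s.sum(),(1000*Y[s].min()).round(),(1000*Y[s].max()).round(),'x',(1000*X[s].min()).round(),(1000*X[s].max()).round())
E
```

```text
-100 312 -19.0 18.0 x 19.0 21.0
-90 7170 -62.0 62.0 x 6.0 21.0
-80 9471 -63.0 61.0 x -7.0 18.0
-70 7097 -54.0 55.0 x -11.0 18.0
-60 5169 -48.0 45.0 x -11.0 17.0
-50 3367 -38.0 37.0 x -12.0 15.0
-40 1014 -30.0 28.0 x -12.0 14.0
-30 524 -14.0 13.0 x 6.0 12.0
-20 532 -14.0 13.0 x 6.0 12.0
-10 398 -14.0 13.0 x 6.0 12.0
0 34 -7.0 6.0 x 10.0 11.0
```

apply_moves:
  moves:
    - {"jaw":0,"offset":[-1,2.8,10],"rot":[0,0,0]}
    - {"jaw":0,"offset":[0,0,20],"rot":[0,0,0]}
    - {"jaw":0,"offset":[0,0,20],"rot":[0,0,0]}
    - {"jaw":0,"offset":[0,0,15],"rot":[0,0,0]}
    - {"jaw":0,"offset":[0,0,4],"rot":[0,0,0]}

```text
time_s: 17.68
eef_pos: [0.6059, 0.1122, 0.0211]
eef_rot: [-0.0, 1.0, 0.03, -0.002]
wrist_force: [-0.1, -0.4, -0.0]
opening: 0.003
grasp_force: 0.0
```

apply_moves:
  moves:
    - {"jaw":0,"offset":[0,1,0],"rot":[0,0,0]}
    - {"jaw":0,"offset":[0,1,0],"rot":[0,0,0]}
    - {"jaw":0,"offset":[0,1,0],"rot":[0,0,0]}
    - {"jaw":0,"offset":[0,1,0],"rot":[0,0,0]}
    - {"jaw":0,"offset":[0,1,0],"rot":[0,0,0]}

```text
time_s: 18.3
eef_pos: [0.6076, 0.1071, 0.0235]
eef_rot: [0.0, 1.0, 0.03, 0.0]
wrist_force: [0.8, 0.3, -0.7]
opening: 0.0
grasp_force: 0.0
```

apply_moves:
  moves:
    - {"jaw":0,"offset":[0,1,0],"rot":[0,0,0]}
    - {"jaw":0,"offset":[0,1,0],"rot":[0,0,0]}
    - {"jaw":0,"offset":[0,1,0],"rot":[0,0,0]}
    - {"jaw":0,"offset":[0,1,0],"rot":[0,0,0]}
    - {"jaw":0,"offset":[0,1,0],"rot":[0,0,0]}

```text
time_s: 18.92
eef_pos: [0.6078, 0.1022, 0.0233]
eef_rot: [-0.0, 1.0, 0.03, 0.0]
wrist_force: [-0.4, 1.8, 1.4]
opening: -0.003
grasp_force: 1.3
```

apply_moves:
  moves:
    - {"jaw":0,"offset":[0.02,1.5,0],"rot":[0,0,0]}
    - {"jaw":0,"offset":[0.02,1.5,0],"rot":[0,0,0]}
    - {"jaw":0,"offset":[0.02,1.5,0],"rot":[0,0,0]}
    - {"jaw":0,"offset":[0.02,1.5,0],"rot":[0,0,0]}
    - {"jaw":0,"offset":[0.02,1.5,0],"rot":[0,0,0]}

```text
time_s: 19.55
eef_pos: [0.6083, 0.0946, 0.0233]
eef_rot: [-0.0, 1.0, 0.03, -0.0]
wrist_force: [-0.1, 2.1, 1.9]
opening: -0.003
grasp_force: 1.4
```

```bash
python3 gap.py w7.png
```

```text
[0.60830698 0.0945945  0.02327485] [-0.13979335  2.11344684  1.88057936] 19.55
-0.17 fence None None bar None None
-0.15 fence None None bar None None
-0.13 fence None None bar None None
-0.11 fence None None bar None None
-0.09 fence None None bar None None
-0.07 fence None None bar None None
-0.05 fence None None bar None None
-0.03 fence 0.2 4.6 bar -30.2 -4.0
-0.01 fence 0.6 23.4 bar -30.2 -3.8
0.01 fence 0.6 23.4 bar -30.3 -3.9
0.03 fence 0.5 23.4 bar -29.7 -3.9
0.05 fence 0.4 23.5 bar -29.5 -4.1
0.07 fence 0.2 23.4 bar -29.6 -4.0
0.09 fence -6.6 23.5 bar -11.0 -6.0
0.11 fence 0.1 23.5 bar -11.2 -9.9
0.13 fence 0.2 23.5 bar None None
0.15 fence -9.2 23.6 bar -19.5 -7.5
bar y [-0.04360133  0.15624814]
```

apply_moves:
  moves:
    - {"jaw":0,"offset":[0.02,2.5,0],"rot":[0,0,0]}
    - {"jaw":0,"offset":[0.02,2.5,0],"rot":[0,0,0]}
    - {"jaw":0,"offset":[0.02,2.5,0],"rot":[0,0,0]}
    - {"jaw":0,"offset":[0.02,2.5,0],"rot":[0,0,0]}
    - {"jaw":0,"offset":[0.02,2.5,0],"rot":[0,0,0]}

```text
time_s: 20.23
eef_pos: [0.6091, 0.0821, 0.0233]
eef_rot: [-0.0, 1.0, 0.03, -0.0]
wrist_force: [-0.2, 2.3, 2.3]
opening: 0.001
grasp_force: 1.6
```

apply_moves:
  moves:
    - {"jaw":0,"offset":[0.02,2.5,0],"rot":[0,0,0]}
    - {"jaw":0,"offset":[0.02,2.5,0],"rot":[0,0,0]}
    - {"jaw":0,"offset":[0.02,2.5,0],"rot":[0,0,0]}
    - {"jaw":0,"offset":[0.02,2.5,0],"rot":[0,0,0]}
    - {"jaw":0,"offset":[0.02,2.5,0],"rot":[0,0,0]}

```text
time_s: 20.85
eef_pos: [0.6099, 0.0697, 0.0232]
eef_rot: [-0.0, 1.0, 0.03, -0.0]
wrist_force: [-1.1, 4.1, 2.3]
opening: -0.002
grasp_force: 1.8
```

apply_moves:
  moves:
    - {"jaw":0,"offset":[0.02,2.5,0],"rot":[0,0,0]}
    - {"jaw":0,"offset":[0.02,2.5,0],"rot":[0,0,0]}
    - {"jaw":0,"offset":[0.02,2,0],"rot":[0,0,0]}
    - {"jaw":0,"offset":[0.02,1.5,0],"rot":[0,0,0]}
    - {"jaw":0,"offset":[0.02,1,0],"rot":[0,0,0]}

```text
time_s: 21.48
eef_pos: [0.6105, 0.0602, 0.0232]
eef_rot: [-0.0, 1.0, 0.03, -0.0]
wrist_force: [-1.8, 4.1, 2.2]
opening: 0.001
grasp_force: 2.0
```

```bash
python3 gap.py w8.png; python3 - <<'E'
from h import *
p,d=ctrl.camera('top');cv2.imwrite('pics/top2.png',cv2.resize(cv2.cvtColor(p,cv2.COLOR_RGB2BGR)[100:240,160:365],None,fx=3.8,fy=3.8,interpolation=cv2.INTER_CUBIC))
E
```

```text
[0.61050451 0.06023066 0.02319661] [-1.83646385  4.14488553  2.21491351] 21.475
-0.17 fence None None bar None None
-0.15 fence None None bar None None
-0.13 fence None None bar None None
-0.11 fence None None bar None None
-0.09 fence None None bar None None
-0.07 fence None None bar -29.9 -4.2
-0.05 fence 0.2 23.5 bar -30.1 -4.0
-0.03 fence 0.3 23.4 bar -29.8 -4.4
-0.01 fence 0.1 23.4 bar -30.0 -4.3
0.01 fence 0.1 23.4 bar -29.9 -4.3
0.03 fence 0.1 23.5 bar -28.8 -4.2
0.05 fence -9.9 23.5 bar -10.6 -3.7
0.07 fence -9.6 23.4 bar -10.7 -5.9
0.09 fence 0.6 23.5 bar None None
0.11 fence 0.7 23.4 bar None None
0.13 fence 0.6 23.4 bar None None
0.15 fence -9.4 23.6 bar -23.0 -7.5
bar y [-0.07801546  0.15674307]
```

View pics/top2.png

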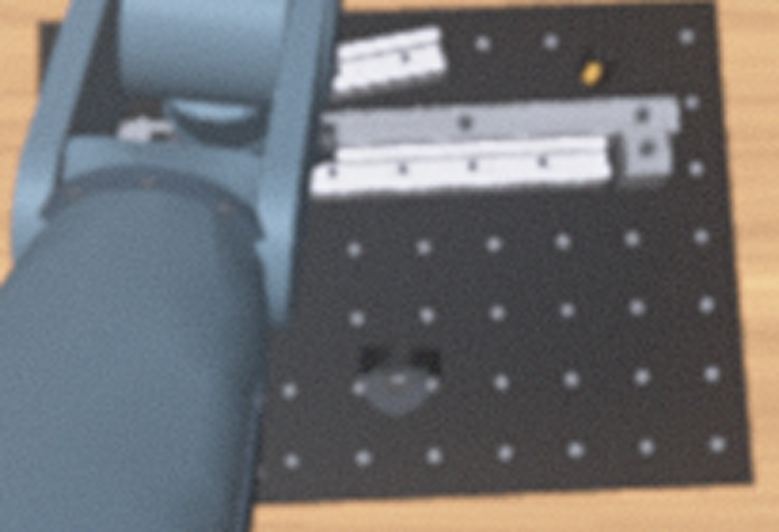

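The top crop shows the rail flush along the fence. Its right end (610,160) is about 8 mm short of the stop (622,160).

apply_moves:
  moves:
    - {"jaw":0,"offset":[0.01,1,0],"rot":[0,0,0]}
    - {"jaw":0,"offset":[0.01,1,0],"rot":[0,0,0]}
    - {"jaw":0,"offset":[0.01,1,0],"rot":[0,0,0]}
    - {"jaw":0,"offset":[0.01,1,0],"rot":[0,0,0]}
    - {"jaw":0,"offset":[0.01,1,0],"rot":[0,0,0]}

```text
time_s: 22.2
eef_pos: [0.6109, 0.0552, 0.0232]
eef_rot: [-0.0, 1.0, 0.03, -0.0]
wrist_force: [-2.6, 3.9, 1.7]
opening: 0.0
grasp_force: 1.9
```

apply_moves:
  moves:
    - {"jaw":0,"offset":[0,0.5,0],"rot":[0,0,0]}
    - {"jaw":0,"offset":[0,0.5,0],"rot":[0,0,0]}
    - {"jaw":0,"offset":[0,0.5,0],"rot":[0,0,0]}
    - {"jaw":0,"offset":[0,0.5,0],"rot":[0,0,0]}
    - {"jaw":0,"offset":[0,0,0],"rot":[0,0,0]}

```text
time_s: 22.82
eef_pos: [0.6111, 0.0532, 0.0233]
eef_rot: [0.0, 1.0, 0.03, -0.0]
wrist_force: [-3.2, 3.4, 0.9]
opening: 0.002
grasp_force: 1.7
```

apply_moves:
  moves:
    - {"jaw":0,"offset":[0,0.4,0],"rot":[0,0,0]}
    - {"jaw":0,"offset":[0,0.4,0],"rot":[0,0,0]}
    - {"jaw":0,"offset":[0,0.4,0],"rot":[0,0,0]}
    - {"jaw":0,"offset":[0,0.3,0],"rot":[0,0,0]}
    - {"jaw":0,"offset":[0,0,0],"rot":[0,0,0]}

```text
time_s: 23.45
eef_pos: [0.6112, 0.0517, 0.0233]
eef_rot: [0.0, 1.0, 0.03, -0.0]
wrist_force: [-3.1, 3.1, 0.5]
opening: -0.0
grasp_force: 1.7
```

apply_moves:
  moves:
    - {"jaw":0,"offset":[0,0.4,0],"rot":[0,0,0]}
    - {"jaw":0,"offset":[0,0.4,0],"rot":[0,0,0]}
    - {"jaw":0,"offset":[0,0.2,0],"rot":[0,0,0]}
    - {"jaw":0,"offset":[0,0,0],"rot":[0,0,0]}
    - {"jaw":0,"offset":[0,0,0],"rot":[0,0,0]}

```text
time_s: 24.08
eef_pos: [0.6113, 0.0507, 0.0233]
eef_rot: [0.0, 1.0, 0.03, -0.0]
wrist_force: [-3.7, 3.3, 0.4]
opening: 0.002
grasp_force: 1.7
```

apply_moves:
  moves:
    - {"jaw":0,"offset":[0,0.3,0],"rot":[0,0,0]}
    - {"jaw":0,"offset":[0,0.3,0],"rot":[0,0,0]}
    - {"jaw":0,"offset":[0,0.2,0],"rot":[0,0,0]}
    - {"jaw":0,"offset":[0,0,0],"rot":[0,0,0]}
    - {"jaw":0,"offset":[0,0,0],"rot":[0,0,0]}

```text
time_s: 24.7
eef_pos: [0.6113, 0.05, 0.0233]
eef_rot: [0.0, 1.0, 0.03, -0.0]
wrist_force: [-2.6, 2.4, 0.5]
opening: -0.001
grasp_force: 1.7
```

apply_moves:
  moves:
    - {"jaw":0,"offset":[0,0.4,0],"rot":[0,0,0]}
    - {"jaw":0,"offset":[0,0.4,0],"rot":[0,0,0]}
    - {"jaw":0,"offset":[0,0.2,0],"rot":[0,0,0]}
    - {"jaw":0,"offset":[0,0,0],"rot":[0,0,0]}
    - {"jaw":0,"offset":[0,0,0],"rot":[0,0,0]}

```text
time_s: 25.32
eef_pos: [0.6113, 0.0495, 0.0233]
eef_rot: [-0.0, 1.0, 0.03, -0.0]
wrist_force: [-3.3, 4.7, 1.0]
opening: 0.004
grasp_force: 2.8
```

apply_moves:
  moves:
    - {"jaw":0,"offset":[0,0.4,0],"rot":[0,0,0]}
    - {"jaw":0,"offset":[0,0.4,0],"rot":[0,0,0]}
    - {"jaw":0,"offset":[0,0.2,0],"rot":[0,0,0]}
    - {"jaw":0,"offset":[0,0,0],"rot":[0,0,0]}
    - {"jaw":0,"offset":[0,0,0],"rot":[0,0,0]}

```text
time_s: 25.95
eef_pos: [0.6113, 0.0492, 0.0233]
eef_rot: [-0.001, 1.0, 0.03, -0.0]
wrist_force: [-2.5, 8.5, 1.2]
opening: 0.002
grasp_force: 4.2
```

apply_moves:
  moves:
    - {"jaw":0,"offset":[0,0.4,0],"rot":[0,0,0]}
    - {"jaw":0,"offset":[0,0.4,0],"rot":[0,0,0]}
    - {"jaw":0,"offset":[0,0.3,0],"rot":[0,0,0]}
    - {"jaw":0,"offset":[0,0,0],"rot":[0,0,0]}
    - {"jaw":0,"offset":[0,0,0],"rot":[0,0,0]}

```text
time_s: 26.58
eef_pos: [0.6113, 0.049, 0.0233]
eef_rot: [-0.001, 1.0, 0.03, -0.0]
wrist_force: [-3.2, 11.3, 1.2]
opening: -0.001
grasp_force: 5.8
```

apply_moves:
  moves:
    - {"jaw":0,"offset":[0,0.2,0],"rot":[0,0,0]}
    - {"jaw":0,"offset":[0,0.2,0],"rot":[0,0,0]}
    - {"jaw":0,"offset":[0,0,0],"rot":[0,0,0]}
    - {"jaw":0,"offset":[0,0,0],"rot":[0,0,0]}
    - {"jaw":0,"offset":[0,0,0],"rot":[0,0,0]}

```text
time_s: 27.2
eef_pos: [0.6113, 0.0489, 0.0232]
eef_rot: [-0.002, 1.0, 0.03, -0.0]
wrist_force: [-1.9, 12.8, 1.7]
opening: 0.002
grasp_force: 6.4
```

apply_moves:
  moves:
    - {"jaw":0,"offset":[0,0.3,0],"rot":[0,0,0]}
    - {"jaw":0,"offset":[0,0.3,0],"rot":[0,0,0]}
    - {"jaw":0,"offset":[0,0.2,0],"rot":[0,0,0]}
    - {"jaw":0,"offset":[0,0,0],"rot":[0,0,0]}
    - {"jaw":0,"offset":[0,0,0],"rot":[0,0,0]}

```text
time_s: 27.82
eef_pos: [0.6113, 0.0487, 0.0232]
eef_rot: [-0.002, 1.0, 0.03, -0.0]
wrist_force: [-1.6, 14.9, 1.9]
opening: -0.005
grasp_force: 7.6
```

apply_moves:
  moves:
    - {"jaw":0,"offset":[0,0,0],"rot":[0,0,0]}
    - {"jaw":0,"offset":[0,0,0],"rot":[0,0,0]}
    - {"jaw":0,"offset":[0,0,0],"rot":[0,0,0]}
    - {"jaw":0,"offset":[0,0,0],"rot":[0,0,0]}
    - {"jaw":0,"offset":[0,0,0],"rot":[0,0,0]}

```text
time_s: 28.45
eef_pos: [0.6113, 0.0487, 0.0232]
eef_rot: [-0.002, 1.0, 0.03, -0.0]
wrist_force: [-3.2, 15.9, 1.9]
opening: 0.002
grasp_force: 7.5
```

apply_moves:
  moves:
    - {"jaw":0,"offset":[0,0,0],"rot":[0,0,0]}
    - {"jaw":0,"offset":[0,0,0],"rot":[0,0,0]}
    - {"jaw":0,"offset":[0,0,0],"rot":[0,0,0]}
    - {"jaw":0,"offset":[0,0,0],"rot":[0,0,0]}
    - {"jaw":0,"offset":[0,0,0],"rot":[0,0,0]}

```text
time_s: 29.08
eef_pos: [0.6113, 0.0487, 0.0232]
eef_rot: [-0.002, 1.0, 0.03, -0.0]
wrist_force: [-2.2, 14.4, 1.8]
opening: 0.001
grasp_force: 7.5
```

```bash
python3 gap.py w9.png
```

```text
[0.61125082 0.04871353 0.02323836] [-2.19906206 14.44623141  1.81014654] 29.075
-0.17 fence None None bar None None
-0.15 fence None None bar None None
-0.13 fence None None bar None None
-0.11 fence None None bar None None
-0.09 fence None None bar -30.1 -20.9
-0.07 fence -0.4 18.6 bar -30.2 -4.4
-0.05 fence 0.7 23.5 bar -30.3 -3.8
-0.03 fence 0.7 23.4 bar -29.7 -4.2
-0.01 fence 0.5 23.4 bar -29.8 -4.2
0.01 fence 0.4 23.5 bar -27.1 -4.1
0.03 fence 0.2 23.5 bar -28.2 -4.1
0.05 fence -6.3 23.5 bar -6.7 -5.4
0.07 fence 0.8 23.5 bar None None
0.09 fence 0.6 23.4 bar None None
0.11 fence 0.4 23.5 bar None None
0.13 fence 0.4 23.6 bar None None
0.15 fence -9.6 23.5 bar -23.6 -7.6
bar y [-0.08922742  0.15722587]
```

apply_moves:
  moves:
    - {"jaw":0,"offset":[0,0.3,0],"rot":[0,0,0]}
    - {"jaw":0,"offset":[0,0,0],"rot":[0,0,0]}
    - {"jaw":0,"offset":[0,0,0],"rot":[0,0,0]}
    - {"jaw":0,"offset":[0,0,0],"rot":[0,0,0]}
    - {"jaw":0,"offset":[0,0,0],"rot":[0,0,0]}

```text
time_s: 29.75
eef_pos: [0.6113, 0.0487, 0.0232]
eef_rot: [-0.002, 1.0, 0.03, -0.0]
wrist_force: [-2.1, 15.8, 1.6]
opening: 0.001
grasp_force: 8.0
```

apply_moves:
  moves:
    - {"jaw":0,"offset":[0,0,0],"rot":[0,0,0]}
    - {"jaw":0,"offset":[0,0,0],"rot":[0,0,0]}
    - {"jaw":0,"offset":[0,0,0],"rot":[0,0,0]}
    - {"jaw":0,"offset":[0,0,0],"rot":[0,0,0]}
    - {"jaw":0,"offset":[0,0,0],"rot":[0,0,0]}

```text
time_s: 30.38
eef_pos: [0.6113, 0.0487, 0.0232]
eef_rot: [-0.002, 1.0, 0.03, -0.0]
wrist_force: [-3.1, 16.3, 1.5]
opening: 0.001
grasp_force: 8.0
```

apply_moves:
  moves:
    - {"jaw":0,"offset":[0,-1,0],"rot":[0,0,0]}
    - {"jaw":0,"offset":[0,-1.5,0],"rot":[0,0,0]}
    - {"jaw":0,"offset":[0,-2,0],"rot":[0,0,0]}
    - {"jaw":0,"offset":[0,-4,0],"rot":[0,0,0]}
    - {"jaw":0,"offset":[0,-6,0],"rot":[0,0,0]}

```text
time_s: 31.0
eef_pos: [0.6115, 0.0594, 0.0236]
eef_rot: [0.0, 1.0, 0.03, 0.001]
wrist_force: [-0.5, 0.4, 0.9]
opening: -0.002
grasp_force: 0.0
```

apply_moves:
  moves:
    - {"jaw":0,"offset":[0,-3,-15],"rot":[0,0,0]}
    - {"jaw":0,"offset":[0,0,-40],"rot":[0,0,0]}
    - {"jaw":0,"offset":[-20,30,-50],"rot":[0,0,0]}
    - {"jaw":0,"offset":[-30,55,-40],"rot":[0,0,0]}
    - {"jaw":0,"offset":[0,0,0],"rot":[0,0,0]}

```text
time_s: 31.62
eef_pos: [0.5717, -0.0192, 0.167]
eef_rot: [0.002, 1.0, 0.028, 0.004]
wrist_force: [1.3, 0.1, 0.3]
opening: 0.002
grasp_force: 0.0
```

apply_moves:
  moves:
    - {"jaw":0,"offset":[0,0,0],"rot":[0,0,0]}
    - {"jaw":0,"offset":[0,0,0],"rot":[0,0,0]}
    - {"jaw":0,"offset":[0,0,0],"rot":[0,0,0]}
    - {"jaw":0,"offset":[0,0,0],"rot":[0,0,0]}
    - {"jaw":0,"offset":[0,0,0],"rot":[0,0,0]}

```text
time_s: 32.25
eef_pos: [0.5699, -0.0156, 0.1615]
eef_rot: [-0.0, 1.0, 0.03, -0.0]
wrist_force: [0.3, 0.2, 0.2]
opening: -0.003
grasp_force: 0.0
```

```bash
python3 gap.py w10.png
```

```text
[ 0.56992064 -0.01560868  0.1615385 ] [0.2577754  0.21523601 0.17900766] 32.25
-0.17 fence -0.6 22.9 bar -29.7 -1.3
-0.15 fence 0.2 22.9 bar -29.9 -1.2
-0.13 fence 0.2 22.8 bar -29.8 -1.2
-0.11 fence 0.2 22.7 bar -29.9 -1.2
-0.09 fence 0.1 22.7 bar -29.8 -1.3
-0.07 fence 0.0 22.7 bar -29.9 -1.3
-0.05 fence 0.0 22.6 bar -30.0 -1.4
-0.03 fence -0.1 23.4 bar -30.1 -1.5
-0.01 fence -0.1 23.4 bar -30.2 -1.5
0.01 fence -0.2 23.3 bar -30.1 -1.5
0.03 fence -0.2 23.2 bar -30.2 -1.6
0.05 fence -0.3 23.2 bar None None
0.07 fence -0.4 23.1 bar None None
0.09 fence -0.4 23.1 bar None None
0.11 fence 0.5 23.1 bar None None
0.13 fence 0.4 23.0 bar None None
0.15 fence -9.3 22.9 bar -23.5 -8.3
bar y [-0.15949809  0.15637409]
```

View pics/w10.png

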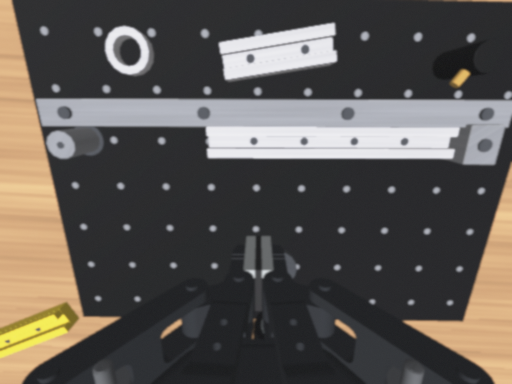

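The rail lies flush on the fence (207–455, 142) and its end meets the stop (455,145). The other things are still in place, so I'm handing in.

```bash
python3 -c "
from bench import ctrl
print(ctrl.hand_in())"
```

```text
the job is handed in; nothing more can be done
None
```

The rail now lies flush against the fence with its end seated on the square stop; I pressed it about 15 N on each for over a second (readings peaked near 16 N), touched nothing else, and handed the job in at about 32 s.

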